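# Load the charging cradles into the vanity's track and latch it

### The job

First turn the charge dial's knob until its pointer reads zero, so that the track is dead, and next slide the yellow blanking slug out of the track's open mouth and put it in the silver tray. Then load every toothbrush cradle on the counter into the charging track: set it upright on the apron, slide it in through the open mouth under the lips, and push them all up together, end to end, against the closed end. Last, press the red latch pad at the mouth down until it clicks and stays down by itself, and leave everything else on the vanity where it is.

Things in the scene. Friction and masses are not known exactly. Their poses are not given: they have to be found in the camera images.
- rail: aluminium charging track fixed to the counter, 239 x 52 mm; origin on the counter under it, +x is the way cradles slide in. Floor 8 mm above the counter, x from -147 to +92 mm. From x=-64 (mouth) to +77 mm it is a walled channel 40 mm wide under lips (16 to 19 mm above the counter) with a slot 20 mm wide for the neck. From x=-147 to -78 mm it is a bare apron. A seated cradle's centre is 37 mm above the counter
- rail_apron (a point): point on the apron's floor, 8 mm above the counter, on the track's centre line at x=-117 mm of the track (axes as the track's): set a cradle down here, its length along the track's x, and slide it on to +x. The latch's tab rises out of the apron at x=-78 to -87 mm, so no foot may be left there
- rail_mouth (a point): point on the track's floor, on its centre line, at the mouth (x=-64 mm); short flared guides from x=-77 mm lead into it
- rail_end (a point): point on the track's floor, on its centre line, at the face of the black closed end (30 mm high, x=+77 mm). Pushed home with feet touching, cradle centres stand 18, 54, 90 and 126 mm short of it
- latch (a joint): angle of the red rocker latch beside the mouth (rad): 0 up and open, 0.45 down and held. An over-centre spring resists (about 6 N at the pad, less further down) and returns it if let go before 0.30; past that it snaps down to 0.45 and stays. A force stop below 10 N would halt too early; press by stroke
- latch_pad (a point): centre of the top of the red latch pad, 34 x 34 mm, 82 mm from the track's centre line on its -y side; 33 mm above the counter when up; press it straight down here, with closed fingers; when latched it lies about 19 mm lower (about 14 mm above the counter)
- dial (a joint): angle of the charge dial's knob (rad), counterclockwise from above positive: 0 when its red pointer is at the green zero mark; starts at 0.6 to 1.4, turns between -0.3 and 1.7, light friction, stays where it is left
- dial_grip (a point): on the charge dial's axis, 44 mm above the counter, at gripping height; the grip is an upright bar 58 long (this point's x axis, turning with the knob) x 12 mm wide, 24 to 54 mm above the counter, on a black disc 66 mm across; white base 96 x 96 x 14 mm. The red pointer is on its -x side
- cradle1_mid (a point): charging cradle with blue band: black foot 36 long (x) x 36 wide (y) x 6 mm high, neck 14 mm wide, then a white block 32 (x) x 24 mm (y) from 16 to 58 mm above its underside, and a low stud; about 120 g. Grip the block across its 24 mm. This point is its centre, 29 mm above its underside; x along its length, z up; same end for end. Absent (None from the start) in some runs
- cradle2_mid (a point): charging cradle with green band: black foot 36 long (x) x 36 wide (y) x 6 mm high, neck 14 mm wide, then a white block 32 (x) x 24 mm (y) from 16 to 58 mm above its underside, and a low stud; about 120 g. Grip the block across its 24 mm. This point is its centre, 29 mm above its underside; x along its length, z up; same end for end. Absent (None from the start) in some runs
- cradle3_mid (a point): charging cradle with orange band: black foot 36 long (x) x 36 wide (y) x 6 mm high, neck 14 mm wide, then a white block 32 (x) x 24 mm (y) from 16 to 58 mm above its underside, and a low stud; about 120 g. Grip the block across its 24 mm. This point is its centre, 29 mm above its underside; x along its length, z up; same end for end. Absent (None from the start) in some runs
- cradle4_mid (a point): charging cradle with grey band: black foot 36 long (x) x 36 wide (y) x 6 mm high, neck 14 mm wide, then a white block 32 (x) x 24 mm (y) from 16 to 58 mm above its underside, and a low stud; about 120 g. Grip the block across its 24 mm. This point is its centre, 29 mm above its underside; x along its length, z up; same end for end. Absent (None from the start) in some runs
- slug_mid (a point): yellow blanking slug that starts in the track, anywhere along it: foot and neck as a cradle's, then a yellow block 28 long (x) x 24 wide (y) from 16 to 52 mm above its underside; about 100 g. Grip the block across its 24 mm. This point is its centre, 26 mm above its underside; x along its length (the track's), z up
- toothbrush: white electric toothbrush lying flat, 205 mm long, 28 mm thick; origin under it near its middle, x along it; leave it alone
- hairpin_tray: shallow silver tray 120 (x) x 84 (y) x 14 mm, walls and floor 3 mm, 450 g; origin under its centre. Hairpins lie in a strip along its +y side, the rest is clear; it stays where it is
- tray_clear (a point): point on the tray's floor, 3 mm above the counter, in the middle of its clear part (114 x 54 mm): put the slug here
- tumbler: frosted glass tumbler, 74 mm wide, 95 mm high; origin under its centre; leave it alone
- massager: pale green silicone scalp massager, 76 mm wide, 67 mm high; origin under its centre; leave it alone
- lotion: amber lotion bottle, 52 mm wide, 120 mm high; origin under its centre; leave it alone
- cream_jar: white cream jar with metal lid, 56 mm wide, 45 mm high; origin under its centre; leave it alone
Things that resemble listed ones, but are neither listed nor needed, are in the scene too. Leave any pink look-alike of the part that bears cradle3_mid alone.

How it is judged:
On the way, in this order (a step that is already met when the one before it is completed fails the run):
1. the dial's pointer reads zero (value of joint dial between -0.09 and 0.09 rad), for 0.2 s.
2. the yellow slug has been put down in the silver tray (x of slug_mid in the frame of hairpin_tray between -0.055 and 0.055 m and y of slug_mid in the frame of hairpin_tray between -0.037 and 0.037 m and z of slug_mid in the frame of hairpin_tray below 0.045 m and linear speed of slug below 0.02 m/s and contact force between the fingers and slug below 0.2 N), for 0.2 s.
3. all cradles are in the track, end to end against its closed end (x of cradle1_mid in the frame of rail between -0.059 and 0.066 m and y of cradle1_mid in the frame of rail between -0.005 and 0.005 m and z of cradle1_mid in the frame of rail between 0.033 and 0.042 m and angle between each of cradle1_mid, cradle2_mid, cradle3_mid, cradle4_mid's own z axis and vertical below 0.12 rad and x of cradle2_mid in the frame of rail between -0.059 and 0.066 m and y of cradle2_mid in the frame of rail between -0.005 and 0.005 m and z of cradle2_mid in the frame of rail between 0.033 and 0.042 m and x of cradle3_mid in the frame of rail between -0.059 and 0.066 m and y of cradle3_mid in the frame of rail between -0.005 and 0.005 m and z of cradle3_mid in the frame of rail between 0.033 and 0.042 m and x of cradle4_mid in the frame of rail between -0.059 and 0.066 m and y of cradle4_mid in the frame of rail between -0.005 and 0.005 m and z of cradle4_mid in the frame of rail between 0.033 and 0.042 m and (x of cradle1_mid in the frame of rail between 0.052 and 0.066 m or x of cradle2_mid in the frame of rail between 0.052 and 0.066 m or x of cradle3_mid in the frame of rail between 0.052 and 0.066 m or x of cradle4_mid in the frame of rail between 0.052 and 0.066 m) and (x of cradle1_mid in the frame of rail between 0.012 and 0.03 m or x of cradle2_mid in the frame of rail between 0.012 and 0.03 m or x of cradle3_mid in the frame of rail between 0.012 and 0.03 m or x of cradle4_mid in the frame of rail between 0.012 and 0.03 m) and (x of cradle1_mid in the frame of rail between -0.026 and -0.006 m or x of cradle2_mid in the frame of rail between -0.026 and -0.006 m or x of cradle3_mid in the frame of rail between -0.026 and -0.006 m or x of cradle4_mid in the frame of rail between -0.026 and -0.006 m)), for 0.2 s.
4. the latch is held down (value of joint latch above 0.4 rad), for 0.2 s.
At the end, for the whole second after the job is handed in: The dial reads zero (0.09 rad); the slug is in the tray; every cradle present stands upright on the track floor under the lips, closed up against the closed end (within 7, 11, 13, 10 mm of the 1st to 4th packed places); the latch stays down (above 0.40 rad); all at rest (all of step 1 and all of step 3 and x of slug_mid in the frame of hairpin_tray between -0.055 and 0.055 m and y of slug_mid in the frame of hairpin_tray between -0.037 and 0.037 m and z of slug_mid in the frame of hairpin_tray below 0.045 m and linear speed of each of slug, cradle1, cradle2, cradle3, cradle4 below 0.02 m/s and value of joint latch above 0.4 rad); the robot touches nothing.
It fails at once if a bystander (toothbrush, hairpin tray, tumbler, massager, lotion bottle, cream jar) is moved more than 30 mm or tipped over (distance of any of toothbrush, hairpin_tray, tumbler, massager, lotion, cream_jar from where it was at the start of the episode above 0.03 m or angle between any of toothbrush, hairpin_tray, tumbler, massager, lotion, cream_jar's own z axis and vertical above 0.5 rad).
Of cradle1, cradle2, cradle3, cradle4 only 3 to 4 are there at a start; the rules pass over those that are not, and their reading is None.
At some moment in a run one of cradle1, cradle2, cradle3, cradle4 may be knocked a few centimetres aside while the robot is not near it.
Once in a run the grip may slacken for a moment while it holds something.
It also fails if it takes over 208 s, if anything falls off the work surface, if the arm or the gripper's body presses on something with over 40 N, if the wrist force passes 120 N, or if a joint passes its speed limit or range.

### The arm

A 6-joint arm with a two-finger parallel gripper is mounted at the origin on the work surface. World frame = base frame: x ahead of the robot, y to its left, z up, the work surface at z = 0. Lengths are in m, angles in rad, forces in N, time in s.
With the tool pointing down it reaches from about 0.375 to 0.975 m from the base axis. Payload 3.8 kg.
Tool frame: the origin (TCP) lies on the centre line of the jaws, within the pads' length; the fingertips stand 14 mm ahead of it and the grasp point (between the pads) lies 5 mm behind it; z points along the fingers, y is the line along which they close (so a half turn about z gives the same grasp; the last joint's range is limited). The gripper opens to 85 mm and grips with 20 to 120 N. Pads are 22 mm wide; open, the fingers measure 114 mm over their backs; the gripper's body (76 mm by 85 mm) begins 54 mm behind the grasp point. The pads swing forward as they close: fully open they stand 13 mm farther back than shut.
Start: joints at [-1.249, 0.264, 1.604, -0, 1.274, -0.037], TCP at [0.237, -0.632, 0.245] pointing down, gripper open.
Joint ranges: [-2.63, 2.63], [-0.94, 2.18], [0.31, 2.57], [-1.31, 4.45], [0, 2.66], [-2.55, 2.55]. Speed limits (rad/s): [2.57, 2.57, 3.14, 3.14, 3.14, 3.14].

### API

Orientations are given as a rotation vector (axis times angle).
In Python, from workcell import bot, eyes, spot_in gives the robot as it stands.
- The arm moves only by the tool carry_out, never from a script. Its argument "series" is text: rows parted by semicolons, each of 4 numbers parted by spaces: the shift along the world's x, y, z in m, then the turn about the world's z in degrees. In form: tx ty tz roll; .... A call has 1 to 20 rows; each row shifts and turns the commanded pose from where the row before left it; what a row does not reach is not made up. A row lasts 1/8 s, in which the tool goes at most 62.5 mm and 10.7 degrees, less where a joint would pass 70% of its speed; a pose out of reach is approached as far as the arm can. A call is refused whole if a number of a shift passes 0.0625 or a number of a turn 10.7, either way. A call with a gripper value outside its range is refused whole. "jaw" is the gripper command: -1 is shut, 1 is fully open, values between are in proportion, set as the call begins (left out, the last holds). The fingers move at their own pace and stop on an object; "grip_force" is the grip in N (left out, the last holds). Time passes only in rows, so rows that do not move let the fingers close. It gives the time, the measured TCP pose, the force, the opening and the grip force at its end, in the units of the state.
- bot.read_state(): the state, without advancing time (a new reading comes with each control period).
- eyes.read_camera(name): name is "side" or "top"; returns (picture, depth): 400x640x3 uint8, blue, green, red; 400x640 float32, m along the optical axis (not along the pixel's ray), 0 where there is no reading.
- eyes.get_calibration(name): a dict with "K" (3x3 intrinsics, pixels), "position" and "rotation" of the camera in the world. Camera axes: x right, y down, z forward; pixel columns grow to the right and rows downward; lengths in m; the calibration is good to about 2 mm. A picture is of the moment at which its call begins. get_calibration takes no time and is no camera call.
- bot.finish_job(): hands the job in; it is judged then, once.
Trained networks look in the newest picture that a camera, given by its name, has taken for a name from the list of things; names that differ only in an ending like _2 or _b are one class to them, and where a whole thing is asked for, a point or a joint stands for the part that bears it (a point fixed in the world has none). Each returns a list of dicts, best first, with "score" (0 to 1); they miss things now and then, are a little off and sometimes report something else, mostly with a low value. They report only what shows in the picture. A call takes as long as a camera call. They do not tell look-alikes from the thing itself.
- spot_in(camera, target): "rect" ([centre column, centre row, width, height] in pixels, round what is visible of it).
The state is a dict: "time": time; "q": joint angles; "joint_vel": joint speeds; "joint_torque": joint torques, N m; "tool_pos": TCP position; "tcp_rot": TCP orientation; "wrist_force": force on the tool from outside, world axes, zero at the start; "torque": the same for the moment, N m; "width": opening from 0.0 (shut) to 1.0 (fully open); "grip_force": force on a finger pad.
Only numpy, scipy, OpenCV 4.12 (cv2) and the standard library are available. Lean on these libraries where they do the work, as an engineer would, in place of code of your own. Each camera call takes 0.05 s, during which the arm holds its last target. There are 200 camera calls.

## Working session

There is one attempt and no reset: what is moved stays moved. The work goes in short steps, Python scripts to look and compute and a tool call to move; the robot and the scene stay as the last step left them, time stands still between calls to the robot, and variables do not carry over. Pictures are saved under pics/ and viewed, at most 14 in all, crops included, and the job is handed in when it is done.

Besides the shell and the picture viewer there is one more tool, called as a command line: name --argument value ..., lists and objects as JSON in quotes. carry_out: Moves the arm, as the interface text tells. Its arguments: {"type":"object","properties":{"series":{"type":"string"},"jaw":{"type":"number"},"grip_force":{"type":"number"}},"required":["series"]}

```bash
mkdir -p pics; cat > h.py <<'E'
import numpy as np, cv2
from workcell import bot, eyes, spot_in
def snap(n):
    return eyes.read_camera(n)
def pts(n,dep):
    c=eyes.get_calibration(n);K=np.array(c["K"]);R=np.array(c["rotation"]);p=np.array(c["position"])
    if R.shape!=(3,3): R=cv2.Rodrigues(R)[0]
    v,u=np.mgrid[:400,:640]
    P=np.stack([(u-K[0,2])/K[0,0]*dep,(v-K[1,2])/K[1,1]*dep,dep],-1)
    return P@R.T+p
E
python3 - <<'E'
from h import *
s=bot.read_state();print(s)
for n in("top","side"):
    im,d=snap(n);cv2.imwrite(f"pics/{n}0.png",im);np.save(f"{n}0.npy",d)
    c=eyes.get_calibration(n);print(n,c)
    P=pts(n,d);
    for t in ["rail","latch_pad","dial_grip","cradle1_mid","cradle2_mid","cradle3_mid","cradle4_mid","slug_mid","toothbrush","hairpin_tray","tumbler","massager","lotion","cream_jar"]:
        for o in spot_in(n,t)[:3]:
            u,v=[int(round(x)) for x in o["rect"][:2]]
            print(n,t,round(o["score"],2),np.round(o["rect"]),np.round(P[min(v,399),min(u,639)],3))
E
```

```text
{'time': 0.0, 'q': array([-1.24891383e+00,  2.64788205e-01,  1.60541480e+00, -5.03889839e-06,
        1.27373382e+00, -3.68762092e-02]), 'joint_vel': array([-0.00030108, -0.0002307 , -0.00105661, -0.00014738, -0.00084552,
        0.00040129]), 'joint_torque': array([ 1.94292275e-03, -5.15111518e+01, -3.67313755e+01,  2.41291309e-04,
        1.28470862e-02, -1.79874411e-05]), 'tool_pos': array([ 0.23678092, -0.63132598,  0.24391637]), 'tcp_rot': array([-3.08890163e+00, -5.60107960e-01,  5.30051079e-04]), 'wrist_force': array([ 0.56830847,  0.48963197, -0.10322275]), 'torque': array([-0.02771162,  0.0352648 , -0.00750647]), 'grip_force': 0.0, 'width': 0.9995518123957214}
top {'K': array([[440.3296842 ,   0.        , 320.07971785],
       [  0.        , 440.3296842 , 191.59451224],
       [  0.        ,   0.        ,   1.        ]]), 'position': array([ 0.44900551, -0.00292982,  1.11477537]), 'rotation': array([-2.16804438,  2.14855303, -0.14543025])}
top rail 0.9 [316. 172.  94.  57.] [0.639 0.001 0.021]
top rail 0.25 [223. 191.  21.  17.] [0.584 0.225 0.058]
top latch_pad 0.67 [290. 1
[... 2392 characters left out ...]
 -0.233  0.032]
side slug_mid 0.48 [317. 200.  14.  20.] [ 0.629 -0.053  0.035]
side toothbrush 0.71 [296. 219.  88.  49.] [0.637 0.028 0.019]
side toothbrush 0.56 [256. 273.  23.  32.] [0.581 0.237 0.03 ]
side hairpin_tray 0.87 [380. 235.  55.  37.] [ 0.437 -0.052  0.002]
side tumbler 0.59 [207. 246.  36.  59.] [0.683 0.27  0.082]
side massager 0.92 [354. 175.  25.  27.] [ 0.612 -0.214  0.036]
side lotion 0.81 [173. 282.  40.  57.] [0.668 0.375 0.072]
side lotion 0.72 [297. 218.  87.  50.] [0.639 0.022 0.018]
side lotion 0.67 [280. 321.  23.  36.] [0.45  0.312 0.04 ]
side cream_jar 0.83 [385. 157.  19.  18.] [ 0.595 -0.371  0.028]
side cream_jar 0.7 [294. 215.  82.  55.] [0.662 0.006 0.009]
```

View pics/top0.png

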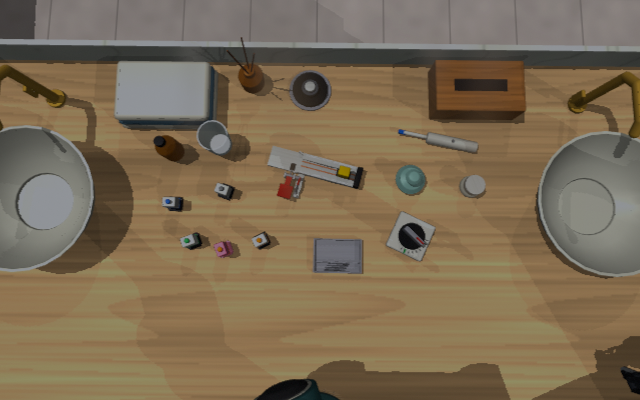

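View pics/side0.png

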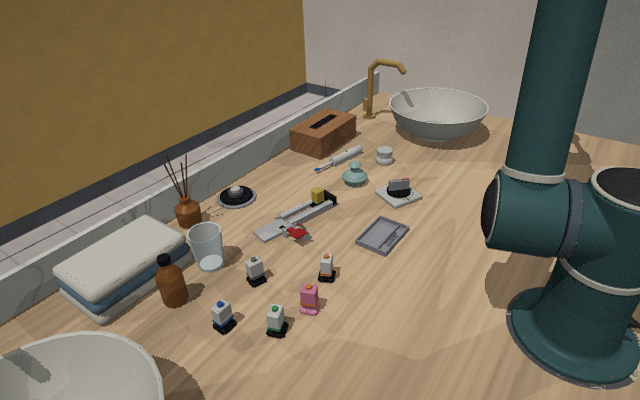

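```bash
cat >> h.py <<'E'
def rect(P,c,r,z0,z1,mask=None):
    m=(np.hypot(P[...,0]-c[0],P[...,1]-c[1])<r)&(P[...,2]>z0)&(P[...,2]<z1)
    if mask is not None:m&=mask
    q=P[m][:,:2].astype(np.float32)
    if len(q)<4:return None
    (cx,cy),(w,h),a=cv2.minAreaRect(q*1000)
    b=cv2.boxPoints(((cx,cy),(w,h),a));e=[b[1]-b[0],b[2]-b[1]]
    L=max(e,key=np.linalg.norm)
    return len(q),"c",np.round([cx,cy],1),"mean",np.round(q.mean(0)*1000,1),"size",np.round([max(w,h),min(w,h)],1),"ang",round(float(np.degrees(np.arctan2(L[1],L[0]))),1),"z",round(float(np.median(P[m][:,2])),4)
E
python3 - <<'E'
from h import *
C={"blue":(.553,.345),"green":(.464,.295),"orange":(.463,.128),"grey":(.584,.223),"slug":(.633,-.067)}
for n in("top","side"):
    d=np.load(n+"0.npy");P=pts(n,d);im=cv2.imread(f"pics/{n}0.png")
    b,g,r=[im[...,i].astype(int) for i in range(3)]
    for k,c in C.items(): print(n,k,rect(P,c,.032,.047 if k!="slug" else .05,.07))
    print(n,"dialbar",rect(P,(.476,-.235),.045,.044,.065))
    print(n,"dialbase",rect(P,(.476,-.235),.075,.009,.018))
    print(n,"railall",rect(P,(.64,.0),.17,.006,.04))
    print(n,"raillip",rect(P,(.64,.0),.17,.0155,.0225,(abs(r-b)<25)))
    print(n,"endblock",rect(P,(.62,-.1),.04,.025,.035))
    print(n,"pad",rect(P,(.602,.065),.04,.026,.04,(r>b+50)))
    print(n,"tray",rect(P,(.43,-.048),.09,.009,.02))
    print(n,"traz",rect(P,(.43,-.048),.09,.006,.03))
    print(n,"tableZ",np.median(P[...,2][(abs(P[...,0]-.52)<.03)&(abs(P[...,1])<.03)]))
im=cv2.imread("pics/top0.png");cv2.imwrite("pics/c1.png",cv2.resize(im[135:275,240:445],None,fx=3.9,fy=3.9,interpolation=2))
E
```

```text
top blue (142, 'c', array([557.9, 355. ]), 'mean', array([557.3, 353.3], dtype=float32), 'size', array([33.7, 22.3]), 'ang', 90.0, 'z', 0.0575)
top green (147, 'c', array([465.3, 305.6]), 'mean', array([465.4, 304. ], dtype=float32), 'size', array([32.6, 23.8]), 'ang', -70.3, 'z', 0.058)
top orange (138, 'c', array([467.9, 134.7]), 'mean', array([467.9, 134.1], dtype=float32), 'size', array([31.6, 23.8]), 'ang', -62.2, 'z', 0.0578)
top grey (133, 'c', array([590.6, 228.6]), 'mean', array([589.8, 227.7], dtype=float32), 'size', array([31.7, 23.9]), 'ang', 69.9, 'z', 0.058)
top slug (114, 'c', array([637. , -67.9]), 'mean', array([636.1, -67.6], dtype=float32), 'size', array([27.8, 23.8]), 'ang', 74.4, 'z', 0.0597)
top dialbar (131, 'c', array([ 481.8, -237.2]), 'mean', array([ 481.9, -236.5], dtype=float32), 'size', array([58.3, 12.2]), 'ang', 47.4, 'z', 0.0537)
top dialbase (872, 'c', array([ 482.3, -237.3]), 'mean', array([ 481.9, -235.2], dtype=float32), 'size', array([96.7, 95.9]), 'ang', 64.8, 'z', 0.0137)
top railall (2108, 'c', array([640.6,   0.8]), 'mean', array([644. ,  13.4
[... 2100 characters left out ...]
.7], dtype=float32), 'size', array([181.6, 112.8]), 'ang', -80.7, 'z', 0.018)
side endblock (69, 'c', array([630.4, -93.7]), 'mean', array([622. , -95.3], dtype=float32), 'size', array([47.7, 46.5]), 'ang', -35.8, 'z', 0.0287)
side pad (127, 'c', array([599.7,  74.6]), 'mean', array([592.1,  79.1], dtype=float32), 'size', array([57.1, 38.6]), 'ang', -28.4, 'z', 0.0318)
side tray (283, 'c', array([430.8, -50.6]), 'mean', array([427.4, -46.5], dtype=float32), 'size', array([124. ,  85.5]), 'ang', 89.3, 'z', 0.0123)
side traz (409, 'c', array([430.8, -50.5]), 'mean', array([426.9, -46.8], dtype=float32), 'size', array([124.2,  85.5]), 'ang', 89.3, 'z', 0.0107)
side tableZ -0.0007552332758276603
```

View pics/c1.png

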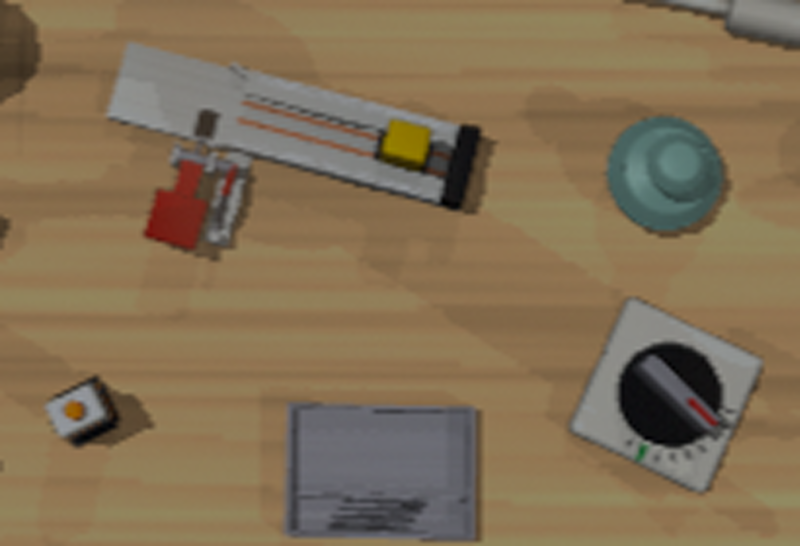

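carry_out --series "0.0305 0.0495 -0.01 3.4;0.0305 0.0495 -0.01 3.4;0.0305 0.0495 -0.01 3.4;0.0305 0.0495 -0.01 3.4;0.0305 0.0495 -0.01 3.4;0.0305 0.0495 -0.01 3.4;0.0305 0.0495 -0.01 3.4;0.0305 0.0495 -0.01 3.4;0 0 0 0;0 0 0 0;0 0 -0.03 0;0 0 -0.03 0;0 0 -0.03 0;0 0 -0.02 0;0 0 -0.009 0;0 0 0 0;0 0 0 0" --jaw 1

```text
time: 3.62
tool_pos: [0.4817, -0.237, 0.0474]
tcp_rot: [2.872, 1.27, 0.002]
wrist_force: [0.3, 0.2, 0.4]
width: 0.995
grip_force: 0.0
```

```bash
python3 - <<'E'
from h import *
# rail fit
for n in("top","side"):
    d=np.load(n+"0.npy");P=pts(n,d)
    a=np.radians(-104.5)
    for it in range(3):
        X=np.array([np.cos(a),np.sin(a)]);Y=np.array([-X[1],X[0]])
        if it==0:o=np.array([.641,-.005])
        q=P[...,:2]-o;x=q@X;y=q@Y
        m=(abs(y)<.032)&(x>-.16)&(x<.085)&(P[...,2]>.005)&(P[...,2]<.022)
        # edges by x bins
        xs=np.arange(-.15,.075,.005);E=[]
        for s in xs:
            k=m&(abs(x-s)<.003)
            if k.sum()>8:E.append((s,y[k].min(),y[k].max()))
        E=np.array(E);mid=(E[:,1]+E[:,2])/2
        p1=np.polyfit(E[:,0],E[:,1],1);p2=np.polyfit(E[:,0],E[:,2],1)
        p=(p1+p2)/2;a+=p[0]; o=o+Y*p[1]
    t=m|((abs(y)<.03)&(x>0.05)&(x<.12)&(P[...,2]>.005)&(P[...,2]<.035))
    print(n,"ang",np.degrees(a),"slopes",p1,p2,"xrange",x[t].min(),x[t].max())
    b=(abs(y)<.02)&(x>.05)&(x<.12)&(P[...,2]>.027)&(P[...,2]<.034);print("blk",x[b].min(),x[b].max())
    o2=o+X*(x[b].max()-.092); print("origin",o2, "apron",o2-X*.117)
    bm=P[(P[...,2]>.029)&(P[...,2]<.036)&((P[...,:2]-o2)@Y<-.062)&((P[...,:2]-o2)@Y>-.11)&(np.abs((P[...,:2]-o2)@X+.07)<.06)]
    q=bm[:,:2]-o2;print("pad rail x",q@X.T.min() if 0 else ((q@X).min(),(q@X).max()),((q@Y).min(),(q@Y).max()))
E
```

```text
top ang -104.56910564215525 slopes [ 0.00879334 -0.02463226] [0.00405311 0.02723773] xrange -0.14765287830070054 0.10739769169493649
blk 0.05048456972932741 0.10739769169493649
origin [ 0.64814984 -0.02287159] apron [0.67830764 0.09017489]
pad rail x (np.float64(-0.09875831120861134), np.float64(-0.05493007678966045)) (np.float64(-0.09887993711217775), np.float64(-0.06257794680774957))
side ang -106.58294005747892 slopes [ 0.02723538 -0.02353781] [-0.0177276   0.02474483] xrange -0.1349689984012006 0.10558960038113453
blk 0.05157934291710678 0.10558960038113453
origin [ 0.64434829 -0.02000601] apron [0.67827313 0.09196767]
pad rail x (np.float64(-0.0972116425815162), np.float64(-0.05412460102998135)) (np.float64(-0.10088411626177997), np.float64(-0.06297789976479358))
```

carry_out --series "0 0 0 0;0 0 0 0;0 0 0 0;0 0 0 0;0 0 0 0;0 0 0 -9.2;0 0 0 -9.2;0 0 0 -9.2;0 0 0 -9.2;0 0 0 -9.2;0 0 0 -9.2;0 0 0 -9.2;0 0 0 -9.0;0 0 0 0;0 0 0 0;0 0 0 0" --jaw -1 --grip_force 30

```text
time: 5.62
tool_pos: [0.4815, -0.2363, 0.0465]
tcp_rot: [3.063, -0.695, 0.002]
wrist_force: [2.1, -1.2, -0.5]
width: 0.132
grip_force: 34.0
```

carry_out --series "0 0 0 0;0 0 0 0;0 0 0 0;0 0 0.04 0;0 0 0.06 0;-0.02 -0.06 0.06 0;-0.02 -0.06 0.03 0;-0.02 -0.06 0 0;0 -0.06 0 0;0 0 0 0;0 0 0 0" --jaw 1

```text
time: 7.0
tool_pos: [0.4286, -0.4513, 0.2153]
tcp_rot: [-3.061, 0.698, 0.002]
wrist_force: [0.7, -0.6, 0.2]
width: 1.003
grip_force: 0.0
```

```bash
python3 - <<'E'
from h import *
print(bot.read_state()["time"])
im,d=snap("top");np.save("top1.npy",d);cv2.imwrite("pics/top1.png",im);P=pts("top",d)
print("dialbar",rect(P,(.482,-.237),.045,.044,.065))
print("base",rect(P,(.482,-.237),.075,.009,.018))
cv2.imwrite("pics/c2.png",np.hstack([cv2.resize(im[140:220,260:370],(660,480),interpolation=2)[:, :],]))
# rail section scan
a=np.radians(-104.6);X=np.array([np.cos(a),np.sin(a)]);Y=np.array([-X[1],X[0]]);q=P[...,:2]-[.6467,-.0215];x=q@X;y=q@Y
for s in np.arange(-.17,.12,.01):
    k=(abs(x-s)<.005)&(abs(y)<.04);z=P[...,2]
    kk=k&(z>.006); print(round(s,3),kk.sum(), np.round([y[kk].min()*1e3,y[kk].max()*1e3,np.median(z[kk])*1e3],1) if kk.sum() else "")
k=(abs(y)<.02)&(P[...,2]>.006);print(x[k&(x>-.2)&(x<.2)].min(),x[k&(x<.15)&(x>-.2)].max())
k=(abs(y)<.02)&(P[...,2]>.026)&(P[...,2]<.033)&(abs(x-.09)<.06);print(np.sort(x[k])[[0,5,20,-20,-5,-1]])
g=im.astype(int)
u=np.argwhere((g[...,1]>g[...,2]+40)&(g[...,1]>g[...,0]+20));print("green px",[tuple(t) for t in u if 230<t[0]<270 and 380<t[1]<450],[np.round(P[t[0],t[1]],3) for t in u if 230<t[0]<270 and 380<t[1]<450][:3])
im=cv2.imread("pics/top1.png")
cv2.imwrite("pics/c3.png",cv2.resize(im[200:275,370:460],None,fx=6,fy=6,interpolation=2))
E
```

```text
7.0
dialbar (137, 'c', array([ 482.2, -236.8]), 'mean', array([ 482.2, -236.3], dtype=float32), 'size', array([56.9, 12.5]), 'ang', -27.0, 'z', 0.0538)
base (895, 'c', array([ 482.1, -237.2]), 'mean', array([ 481.6, -234.8], dtype=float32), 'size', array([96.3, 95.8]), 'ang', 64.7, 'z', 0.0137)
-0.17 0 
-0.16 0 
-0.15 6 [-17.7  19.8   8.1]
-0.14 63 [-23.9  27.2   8.5]
-0.13 68 [-24.   27.4   8.6]
-0.12 70 [-24.   28.    8.8]
-0.11 71 [-25.5  27.9   8.5]
-0.1 71 [-39.2  27.1   8.4]
-0.09 78 [-39.6  27.8   8.2]
-0.08 88 [-40.   27.8   9.1]
-0.07 85 [-39.2  31.   10.3]
-0.06 82 [-39.6  28.3  17.5]
-0.05 81 [-38.8  28.6  17.5]
-0.04 79 [-23.9  27.5  17.1]
-0.03 82 [-23.6  28.7  16.8]
-0.02 76 [-23.5  28.2  18. ]
-0.01 79 [-24.3  27.7  17.9]
0.0 83 [-24.   28.1  17.9]
0.01 79 [-23.9  27.6  18.1]
0.02 80 [-23.8  28.3  17.6]
0.03 81 [-23.6  28.   18.3]
0.04 86 [-24.   29.1  46.1]
0.05 86 [-24.   28.6  44.7]
0.06 80 [-23.9  28.1  20.1]
0.07 74 [-24.   28.7  17.6]
0.08 88 [-24.   39.9  28.7]
0.09 70 [-23.5  27.9  29.2]
0.1 0 
0.11 1 [5.1 5.1 6.4]
0.12 0 
-0.14617679938570713 0.11498201620626002
[0.03598449 0.07808468 0.08051981 0.08958615 0.09218724 0.09275845]
green px [(np.int64(249), np.int64(405)), (np.int64(250), np.int64(404)), (np.int64(251), np.int64(404)), (np.int64(252), np.int64(403)), (np.int64(252), np.int64(404))] [array([ 0.449, -0.222,  0.013]), array([ 0.447, -0.219,  0.013]), array([ 0.444, -0.219,  0.016])]
```

View pics/c3.png

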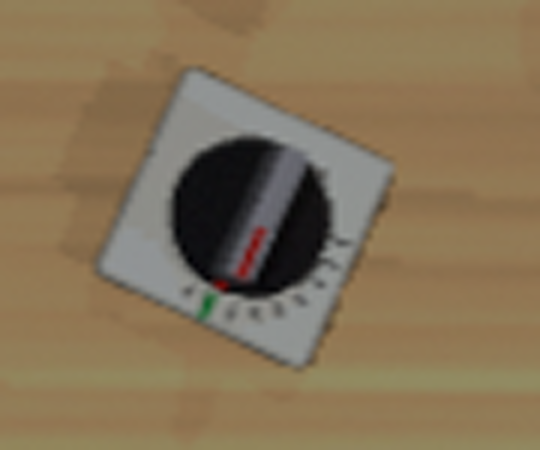

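carry_out --series "0.0189 0.035 -0.005 9.2;0.0189 0.035 -0.005 9.2;0.0189 0.035 -0.005 9.2;0.0189 0.035 -0.005 9.2;0.0189 0.035 -0.005 9.2;0.0189 0.035 -0.005 9.2;0.0189 0.035 -0.005 9.2;0.0189 0.035 -0.005 9.2;0.0189 0.035 -0.005 9.2;0.0189 0.035 -0.005 9.2;0.0189 0.035 -0.005 9.1;0 0 0 0;0 0 0 0;0 0 0 0"

```text
time: 8.8
tool_pos: [0.6364, -0.0673, 0.1613]
tcp_rot: [2.486, 1.921, -0.0]
wrist_force: [-0.7, 0.9, -0.0]
width: 1.001
grip_force: 0.0
```

carry_out --series "0 0 -0.03 0;0 0.001 -0.03 0;0 0 -0.03 0;0 0 -0.02 0;0 0 -0.009 0;0 0 0 0;0 0 0 0"

```text
time: 9.68
tool_pos: [0.6381, -0.0661, 0.0434]
tcp_rot: [2.484, 1.921, 0.003]
wrist_force: [0.6, -0.5, 0.2]
width: 1.003
grip_force: 0.0
```

carry_out --series "0 0 0 0;0 0 0 0;0 0 0 0;0 0 0 0;0 0 0 0;0 0 0 0" --jaw -1 --grip_force 40

```text
time: 10.42
tool_pos: [0.6372, -0.0659, 0.0424]
tcp_rot: [2.484, 1.922, 0.0]
wrist_force: [0.2, -0.3, 2.7]
width: 0.271
grip_force: 39.8
```

carry_out --series "0.003 0.0115 0 0;0.003 0.0115 0 0;0.003 0.0115 0 0;0.003 0.0115 0 0;0.003 0.0115 0 0;0.003 0.0115 0 0;0.003 0.0115 0 0;0.003 0.0115 0 0;0.003 0.0115 0 0;0.003 0.0115 0 0;0.003 0.0115 0 0;0.003 0.0115 0 0;0.003 0.0115 0 0;0.003 0.0115 0 0;0 0 0 0;0 0 0 0"

```text
time: 12.42
tool_pos: [0.6794, 0.0968, 0.0424]
tcp_rot: [-2.484, -1.922, -0.003]
wrist_force: [0.9, 3.1, 5.1]
width: 0.268
grip_force: 40.2
```

carry_out --series "0 0 0.015 0;0 0 0.03 0;0 0 0.03 0;0 0 0.015 0;-0.0296 -0.0186 0 1.8;-0.0296 -0.0186 0 1.8;-0.0296 -0.0186 0 1.8;-0.0296 -0.0186 0 1.8;-0.0296 -0.0186 0 1.8;-0.0296 -0.0186 0 1.8;-0.0296 -0.0186 0 1.8;-0.0296 -0.0186 0 2.0;0 0 0 0;0 0 0 0;0 0 0 0"

```text
time: 14.3
tool_pos: [0.4429, -0.0535, 0.1322]
tcp_rot: [2.22, 2.223, 0.001]
wrist_force: [0.4, -0.2, -1.3]
width: 0.278
grip_force: 39.6
```

carry_out --series "0 0 -0.03 0;0 0.001 -0.03 0;0 0 -0.02 0;0 0 -0.008 0;0 0 -0.004 0;0 0 -0.003 0;0 0 0 0;0 0 0 0"

```text
time: 15.3
tool_pos: [0.4427, -0.0528, 0.0377]
tcp_rot: [2.22, 2.222, 0.001]
wrist_force: [0.9, 0.0, -1.4]
width: 0.278
grip_force: 39.8
```

carry_out --series "0 0 -0.0015 0;0 0 0 0;0 0 0 0"

```text
time: 15.68
tool_pos: [0.4427, -0.0528, 0.0373]
tcp_rot: [2.22, 2.222, 0.001]
wrist_force: [-5.3, -0.3, 11.1]
width: 0.277
grip_force: 41.5
```

carry_out --series "0 0 0 0;0 0 0 0;0 0 0 0;0 0 0 0;0 0 0.02 0;0 0 0.04 0;0 0 0.05 0;0 0 0.03 0;0 0 0 0;0 0 0 0" --jaw 0

```text
time: 16.92
tool_pos: [0.4415, -0.0526, 0.1747]
tcp_rot: [-2.22, -2.222, 0.001]
wrist_force: [-0.2, 0.3, -0.3]
width: 0.502
grip_force: 0.0
```

```bash
python3 - <<'E'
from h import *
for n in("top","side"):
    im,d=snap(n);P=pts(n,d);cv2.imwrite(f"pics/{n}2.png",im)
    g=im.astype(int);yel=(g[...,2]>g[...,0]+60)&(g[...,1]>g[...,0]+50)
    print(n,"slug",rect(P,(.443,-.053),.035,.03,.07,yel))
    for k,c in {"blue":(.556,.356),"green":(.464,.307),"orange":(.467,.136),"grey":(.589,.23)}.items(): print(n,k,rect(P,c,.035,.047,.064))
im=cv2.imread("pics/side2.png");cv2.imwrite("pics/c4.png",cv2.resize(im[120:350,180:440],None,fx=2.6,fy=2.6))
E
```

```text
top slug None
top blue (127, 'c', array([557.7, 355. ]), 'mean', array([557.3, 353.5], dtype=float32), 'size', array([33.3, 22.2]), 'ang', -89.2, 'z', 0.0576)
top green (133, 'c', array([465.3, 305.9]), 'mean', array([465.4, 304.2], dtype=float32), 'size', array([33., 24.]), 'ang', -69.1, 'z', 0.0577)
top orange (131, 'c', array([467.9, 134.7]), 'mean', array([467.8, 134.1], dtype=float32), 'size', array([31.8, 23.7]), 'ang', -62.5, 'z', 0.0577)
top grey (115, 'c', array([590.7, 228.8]), 'mean', array([589.8, 227.7], dtype=float32), 'size', array([32.5, 24. ]), 'ang', 70.5, 'z', 0.0577)
side slug (143, 'c', array([441.7, -50.6]), 'mean', array([440.7, -46.1], dtype=float32), 'size', array([32.7, 23.4]), 'ang', 89.7, 'z', 0.0511)
side blue (216, 'c', array([556.7, 358.5]), 'mean', array([553.5, 360.7], dtype=float32), 'size', array([32.5, 25.6]), 'ang', 86.2, 'z', 0.0569)
side green (207, 'c', array([463.8, 309.3]), 'mean', array([461.1, 311.6], dtype=float32), 'size', array([32.8, 23.8]), 'ang', -69.2, 'z', 0.0573)
side orange (143, 'c', array([466.3, 138.6]), 'mean', array([463.5, 142.2], dtype=float32), 'size', array([32.5, 23.6]), 'ang', -64.6, 'z', 0.0567)
side grey (158, 'c', array([589.3, 232.4]), 'mean', array([586. , 235.2], dtype=float32), 'size', array([31.9, 26.4]), 'ang', 70.6, 'z', 0.0564)
```

View pics/c4.png

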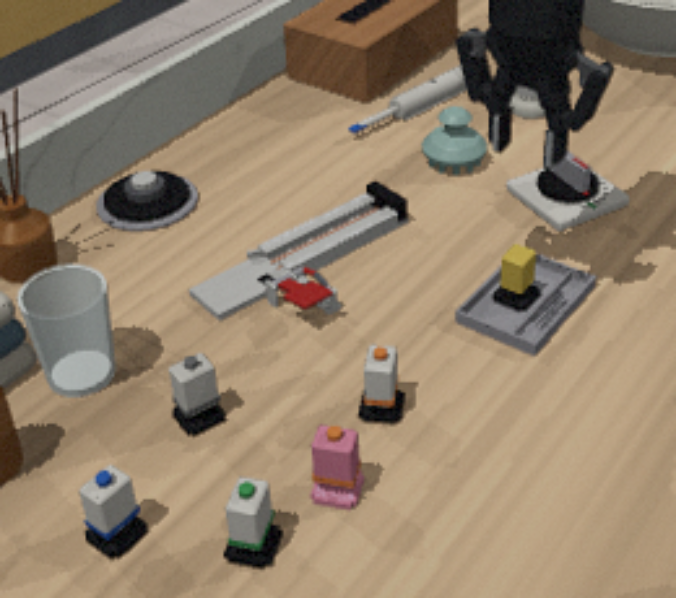

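carry_out --series "0.0043 0.0315 -0.007 4.5;0.0043 0.0315 -0.007 4.5;0.0043 0.0315 -0.007 4.5;0.0043 0.0315 -0.007 4.5;0.0043 0.0315 -0.007 4.5;0.0043 0.0315 -0.007 4.5;0 0 0 0;0 0 0 0;0 0 -0.03 0;0 0 -0.03 0;0 0 -0.02 0;0 0 -0.012 0;0 0 0 0;0 0 0 0" --jaw 0.2

```text
time: 18.77
tool_pos: [0.4688, 0.1362, 0.0424]
tcp_rot: [1.64, 2.678, 0.002]
wrist_force: [0.4, 0.3, 1.3]
width: 0.595
grip_force: 0.0
```

carry_out --series "0 0 0 0;0 0 0 0;0 0 0 0;0 0 0 0;0 0 0 0" --jaw -1 --grip_force 50

```text
time: 19.4
tool_pos: [0.4687, 0.1364, 0.0425]
tcp_rot: [1.639, 2.679, 0.001]
wrist_force: [-1.7, -1.2, 5.9]
width: 0.271
grip_force: 49.7
```

carry_out --series "0 0 0.02 0;0 0 0.03 0;0 0 0.025 0;0.0349 -0.0073 0 -6.95;0.0349 -0.0073 0 -6.95;0.0349 -0.0073 0 -6.95;0.0349 -0.0073 0 -6.95;0.0349 -0.0073 0 -6.95;0.0348 -0.0074 0 -6.95;0 0 0 0;0 0 0 0;0 0 0 0"

```text
time: 20.9
tool_pos: [0.6758, 0.0927, 0.116]
tcp_rot: [-2.485, -1.921, 0.002]
wrist_force: [-0.7, 0.1, -1.9]
width: 0.273
grip_force: 49.6
```

carry_out --series "0.001 0 -0.02 0;0.001 0 -0.02 0;0 0 -0.015 0;0 0 -0.006 0;0 0 -0.003 0;0 0 -0.002 0;0 0 0 0;0 0 0 0"

```text
time: 21.9
tool_pos: [0.6797, 0.0925, 0.0513]
tcp_rot: [2.486, 1.92, 0.001]
wrist_force: [-1.0, 0.9, -1.2]
width: 0.271
grip_force: 49.6
```

carry_out --series "-0.0014 0.0004 -0.001 0;0 0 0 0;-0.003 -0.0116 0 0;-0.003 -0.0116 0 0;-0.003 -0.0116 0 0;-0.003 -0.0116 0 0;-0.003 -0.0116 0 0;-0.003 -0.0116 0 0;-0.003 -0.0116 0 0;-0.003 -0.0116 0 0;0 0 0 0;0 0 0 0"

```text
time: 23.4
tool_pos: [0.6539, -0.0019, 0.0506]
tcp_rot: [2.486, 1.919, -0.0]
wrist_force: [-0.8, -0.7, 6.2]
width: 0.271
grip_force: 50.7
```

carry_out --series "-0.003 -0.0116 0 0;-0.003 -0.0116 0 0;-0.003 -0.0116 0 0;-0.003 -0.0116 0 0;-0.003 -0.0116 0 0;-0.003 -0.0116 0 0;-0.0015 -0.0058 0 0;0 0 0 0;0 0 0 0"

```text
time: 24.52
tool_pos: [0.6344, -0.0766, 0.0505]
tcp_rot: [2.486, 1.919, 0.0]
wrist_force: [-0.1, 0.7, 5.9]
width: 0.278
grip_force: 50.7
```

carry_out --series "-0.0005 -0.002 0 0;-0.0004 -0.0015 0 0;0 0 0 0;0 0 0 0"

```text
time: 25.02
tool_pos: [0.6337, -0.0792, 0.0506]
tcp_rot: [2.487, 1.919, 0.002]
wrist_force: [1.0, 3.8, 6.0]
width: 0.277
grip_force: 50.7
```

carry_out --series "0 0 0 0;0 0 0 0;0 0 0 0;0 0 0.03 0;0 0 0.03 0;0 0 0.03 0;-0.0062 0.0442 0 -0.7;-0.0062 0.0442 0 -0.7;-0.0062 0.0442 0 -0.7;-0.0062 0.0442 0 -0.7;-0.0062 0.0442 0 -0.7;-0.0062 0.0442 0 -0.7;-0.0062 0.0442 0 -0.7;0 0 0 0;0 0 0 0;0 0 0 0" --jaw 0.2

```text
time: 27.02
tool_pos: [0.5901, 0.2292, 0.1393]
tcp_rot: [2.567, 1.811, -0.001]
wrist_force: [0.0, -0.3, -0.1]
width: 0.601
grip_force: 0.0
```

```bash
cat > chk.py <<'E'
from h import *
import sys
o=np.array([.6478,-.0205]);a=np.radians(-104.6);X=np.array([np.cos(a),np.sin(a)]);Y=np.array([-X[1],X[0]])
C={"blue":(.557,.356),"green":(.464,.307),"orange":(.467,.136),"grey":(.59,.23)}
im,d=snap("top");P=pts("top",d)+[-.0008,.0015,0];cv2.imwrite(f"pics/chk{sys.argv[1]}.png",im)
Q,e=snap("side");S=pts("side",e)+[.0008,-.0015,0];cv2.imwrite(f"pics/chks{sys.argv[1]}.png",Q)
for k in sys.argv[2:]: print(k,"top",rect(P,C[k],.055,.05,.064),"\n   side",rect(S,C[k],.055,.05,.064))
q=P[...,:2]-o;x=q@X;y=q@Y
m=(abs(y)<.02)&(x>-.14)&(x<.08)&(P[...,2]>.056)&(P[...,2]<.075)
if m.any():
    print("track white x:",np.unique(np.round(x[m]*200)/200),"y",y[m].min(),y[m].max())
E
python3 chk.py 1 grey green blue
```

```text
grey top (117, 'c', array([589.7, 230.9]), 'mean', array([589. , 229.4], dtype=float32), 'size', array([33.1, 24. ]), 'ang', 67.9, 'z', 0.0583) 
   side (143, 'c', array([589.9, 230.5]), 'mean', array([587.6, 233.1], dtype=float32), 'size', array([32.1, 24.7]), 'ang', 73.0, 'z', 0.0568)
green top None 
   side (188, 'c', array([464.6, 307. ]), 'mean', array([461.9, 309.9], dtype=float32), 'size', array([33.4, 23.6]), 'ang', -68.7, 'z', 0.0572)
blue top (126, 'c', array([556.8, 357.1]), 'mean', array([556.5, 354.9], dtype=float32), 'size', array([33.4, 22.3]), 'ang', 89.8, 'z', 0.0579) 
   side (188, 'c', array([558.1, 356.8]), 'mean', array([554.9, 358.8], dtype=float32), 'size', array([32.9, 25.6]), 'ang', 87.5, 'z', 0.0572)
track white x: [0.045 0.05  0.055 0.06  0.065 0.07  0.075] y -0.01185196060368444 0.012814220940032863
```

carry_out --series "0 0.0012 -0.03 0;0 0 -0.03 0;0 0 -0.025 0;0 0 -0.013 0;0 0 0 0;0 0 0 0"

```text
time: 27.88
tool_pos: [0.5911, 0.2318, 0.0428]
tcp_rot: [2.566, 1.811, 0.003]
wrist_force: [-0.3, 1.0, -0.4]
width: 0.603
grip_force: 0.0
```

carry_out --series "0 0 0 0;0 0 0 0;0 0 0 0;0 0 0 0;0 0 0 0;0 0 0.02 0;0 0 0.03 0;0 0 0.025 0;0 0 0 0;0 0 0 0" --jaw -1

```text
time: 29.12
tool_pos: [0.5894, 0.2315, 0.116]
tcp_rot: [-2.566, -1.812, 0.002]
wrist_force: [-0.2, -0.5, -1.0]
width: 0.274
grip_force: 49.2
```

carry_out --series "0.0177 -0.0278 0 1;0.0177 -0.0278 0 1;0.0177 -0.0278 0 1;0.0177 -0.0278 0 1;0.0177 -0.0278 0 0.9;0 0 0 0;0 0 0 0;0 0 -0.02 0;0 0 -0.02 0;0 0 -0.015 0;0 0 -0.007 0;0 0 -0.003 0;0 0 0 0;0 0 0 0"

```text
time: 30.88
tool_pos: [0.6794, 0.0927, 0.0524]
tcp_rot: [2.486, 1.919, 0.003]
wrist_force: [-0.3, 0.1, -0.6]
width: 0.269
grip_force: 49.5
```

carry_out --series "-0.0013 0.0003 -0.0018 0;0 0 0 0;-0.003 -0.0116 0 0;-0.003 -0.0116 0 0;-0.003 -0.0116 0 0;-0.003 -0.0116 0 0;-0.003 -0.0116 0 0;-0.003 -0.0116 0 0;-0.003 -0.0116 0 0;-0.003 -0.0116 0 0;-0.003 -0.0116 0 0;-0.003 -0.0116 0 0;-0.003 -0.0116 0 0;-0.002 -0.0077 0 0;0 0 0 0;0 0 0 0"

```text
time: 32.88
tool_pos: [0.6427, -0.0427, 0.0509]
tcp_rot: [2.487, 1.919, 0.002]
wrist_force: [0.0, 2.3, 5.4]
width: 0.276
grip_force: 50.5
```

carry_out --series "-0.0005 -0.0019 0 0;0 0 0 0;0 0 0 0"

```text
time: 33.25
tool_pos: [0.6426, -0.043, 0.051]
tcp_rot: [-2.487, -1.918, -0.005]
wrist_force: [1.2, 7.6, 5.5]
width: 0.271
grip_force: 50.4
```

carry_out --series "0 0 0 0;0 0 0 0;0 0 0 0;0 0 0.03 0;0 0 0.03 0;0 0 0.03 0;-0.0106 0.0501 0 1.7;-0.0106 0.0501 0 1.7;-0.0106 0.0501 0 1.7;-0.0106 0.0501 0 1.7;-0.0106 0.0501 0 1.7;-0.0106 0.0501 0 1.7;-0.0106 0.0501 0 1.7;-0.0106 0.0501 0 1.7;0 0 0 0;0 0 0 0;0 0 0 0" --jaw 0.2

```text
time: 35.38
tool_pos: [0.5572, 0.3552, 0.1395]
tcp_rot: [2.243, 2.199, -0.001]
wrist_force: [-0.0, 0.7, -0.4]
width: 0.6
grip_force: 0.0
```

```bash
python3 chk.py 2 green blue
```

```text
green top (130, 'c', array([464.5, 307.6]), 'mean', array([464.5, 305.8], dtype=float32), 'size', array([31.8, 24.1]), 'ang', -68.5, 'z', 0.0578) 
   side (190, 'c', array([464.3, 307.7]), 'mean', array([462.1, 309.7], dtype=float32), 'size', array([32. , 23.6]), 'ang', -66.8, 'z', 0.0573)
blue top (120, 'c', array([556.8, 356.9]), 'mean', array([556.5, 355.2], dtype=float32), 'size', array([33.4, 22.2]), 'ang', 89.8, 'z', 0.0584) 
   side (187, 'c', array([557.9, 356.5]), 'mean', array([554.7, 359. ], dtype=float32), 'size', array([32.5, 25.2]), 'ang', 88.5, 'z', 0.0569)
track white x: [0.01  0.015 0.02  0.025 0.03  0.035 0.04  0.045 0.05  0.055 0.06  0.065
 0.07  0.075] y -0.011923243039947427 0.012618010665513397
```

Two seated, contact confirmed. Next blue.

carry_out --series "0 0.001 -0.03 0;0 0 -0.03 0;0 0 -0.025 0;0 0 -0.013 0;0 0 0 0;0 0 0 0"

```text
time: 36.22
tool_pos: [0.558, 0.3579, 0.0431]
tcp_rot: [2.242, 2.2, 0.003]
wrist_force: [1.2, 0.4, 0.4]
width: 0.601
grip_force: 0.0
```

carry_out --series "0 0 0 0;0 0 0 0;0 0 0 0;0 0 0 0;0 0 0 0;0 0 0.02 0;0 0 0.03 0;0 0 0.025 0;0 0 0 0;0 0 0 0" --jaw -1

```text
time: 37.48
tool_pos: [0.5563, 0.3572, 0.1161]
tcp_rot: [-2.241, -2.201, 0.002]
wrist_force: [-0.9, 0.0, -1.5]
width: 0.271
grip_force: 49.5
```

carry_out --series "0 -0.052 0 -2;0 -0.052 0 -2;0 -0.052 0 -2;0.024 -0.04 0 -2;0.032 -0.035 0 -2;0.032 -0.0337 0 -2;0.032 0 0 -1.6;0 0 0 0;0 0 0 0;0 0 0 0;0 0 -0.02 0;0 0 -0.02 0;0 0 -0.015 0;0 0 -0.007 0;0 0 -0.003 0;0 0 0 0;0 0 0 0"

```text
time: 39.6
tool_pos: [0.6778, 0.0929, 0.0525]
tcp_rot: [2.486, 1.92, 0.003]
wrist_force: [-0.5, 0.4, -1.5]
width: 0.275
grip_force: 49.8
```

carry_out --series "0.0003 0 -0.0018 0;0 0 0 0;-0.003 -0.0116 0 0;-0.003 -0.0116 0 0;-0.003 -0.0116 0 0;-0.003 -0.0116 0 0;-0.003 -0.0116 0 0;-0.003 -0.0116 0 0;-0.003 -0.0116 0 0;-0.003 -0.0116 0 0;-0.002 -0.0077 0 0;-0.0007 -0.0029 0 0;0 0 0 0;0 0 0 0"

```text
time: 41.35
tool_pos: [0.6521, -0.0089, 0.0514]
tcp_rot: [-2.488, -1.918, -0.008]
wrist_force: [2.7, 9.4, 5.8]
width: 0.272
grip_force: 50.8
```

carry_out --series "0 0 0 0;0 0 0 0;0 0 0 0;0 0 0.03 0;0 0 0.03 0;0 0 0.03 0;-0.0268 0.0452 0 5.2;-0.0268 0.0452 0 5.2;-0.0268 0.0452 0 5.2;-0.0268 0.0452 0 5.2;-0.0268 0.0452 0 5.2;-0.0268 0.0452 0 5.2;-0.0268 0.0452 0 5.2;0 0 0 0;0 0 0 0;0 0 0 0" --jaw 0.2

```text
time: 43.35
tool_pos: [0.4636, 0.3047, 0.1398]
tcp_rot: [1.765, 2.599, -0.001]
wrist_force: [-1.1, 0.3, -1.3]
width: 0.596
grip_force: 0.0
```

```bash
python3 chk.py 3 green
```

```text
green top (129, 'c', array([464.7, 307.8]), 'mean', array([464.5, 305.6], dtype=float32), 'size', array([32.3, 24. ]), 'ang', -70.4, 'z', 0.0584) 
   side (184, 'c', array([464.6, 307.5]), 'mean', array([462. , 309.9], dtype=float32), 'size', array([33.7, 23.5]), 'ang', -68.9, 'z', 0.0572)
track white x: [-0.03  -0.025 -0.02  -0.015 -0.01  -0.005  0.     0.005  0.01   0.015
  0.02   0.025  0.03   0.035  0.04   0.045  0.05   0.055  0.06   0.065
  0.07   0.075] y -0.011894189365491638 0.01351939687256189
```

carry_out --series "0 0.002 -0.03 0;0 0 -0.03 -1;0 0 -0.025 0;0 0 -0.013 0;0 0 0 0;0 0 0 0"

```text
time: 44.2
tool_pos: [0.464, 0.3082, 0.043]
tcp_rot: [1.785, 2.584, 0.003]
wrist_force: [0.3, -0.7, 0.2]
width: 0.598
grip_force: 0.0
```

carry_out --series "0 0 0 0;0 0 0 0;0 0 0 0;0 0 0 0;0 0 0 0;0 0 0.02 0;0 0 0.03 0;0 0 0.025 0;0 0 0 0;0 0 0 0" --jaw -1

```text
time: 45.45
tool_pos: [0.4621, 0.3075, 0.1158]
tcp_rot: [-1.784, -2.585, 0.002]
wrist_force: [0.2, 0.3, -1.0]
width: 0.27
grip_force: 49.4
```

carry_out --series "0.036 -0.0358 0 -5.9;0.036 -0.0358 0 -5.9;0.036 -0.0358 0 -5.9;0.036 -0.0358 0 -5.9;0.036 -0.0358 0 -5.9;0.0359 -0.0358 0 -5.9;0 0 0 0;0 0 0 0;0 0 0 0;0 0 -0.02 0;0 0 -0.02 0;0 0 -0.015 0;0 0 -0.007 0;0 0 -0.003 0;0 0 0 0;0 0 0 0"

```text
time: 47.45
tool_pos: [0.6797, 0.0931, 0.0529]
tcp_rot: [2.486, 1.92, 0.002]
wrist_force: [-0.3, -0.0, -1.1]
width: 0.267
grip_force: 49.6
```

carry_out --series "-0.0014 0.0003 -0.002 0;0 0 0 0;-0.003 -0.0116 0 0;-0.003 -0.0116 0 0;-0.003 -0.0116 0 0;-0.003 -0.0116 0 0;-0.003 -0.0116 0 0;-0.003 -0.0116 0 0;-0.0004 -0.0014 0 0;0 0 0 0;0 0 0 0"

```text
time: 48.82
tool_pos: [0.6607, 0.0237, 0.0518]
tcp_rot: [2.488, 1.919, 0.008]
wrist_force: [2.4, 8.3, 5.9]
width: 0.272
grip_force: 50.9
```

carry_out --series "0 0 0 0;0 0 0 0;0 0 0 0;0 0 0.03 0;0 0 0.03 0;0 0 0.03 0;-0.03 0.04 0 0;-0.03 0.04 0 0;-0.03 0.04 0 0;-0.03 0.04 0 0;0 0 0 0;0 0 0 0" --jaw 0.2

```text
time: 50.32
tool_pos: [0.5392, 0.182, 0.1399]
tcp_rot: [2.485, 1.921, -0.0]
wrist_force: [0.4, -0.2, -0.3]
width: 0.598
grip_force: 0.0
```

```bash
cat > fin.py <<'E'
from h import *
import sys
o=np.array([.6478,-.0205]);a=np.radians(-104.6);X=np.array([np.cos(a),np.sin(a)]);Y=np.array([-X[1],X[0]])
im,d=snap("top");P=pts("top",d)+[-.0008,.0015,0]
s,e=snap("side");S=pts("side",e)+[.0008,-.0015,0]
for n,I,W in(("top",im,P),("side",s,S)):
    g=I.astype(int);q=W[...,:2]-o;x=q@X;y=q@Y;z=W[...,2]
    r=(g[...,2]>g[...,1]+50)&(g[...,2]>g[...,0]+50)&(abs(x+.075)<.05)&(y<-.066)&(y>-.105)
    print(n,"pad x",np.percentile(x[r],[2,98]),"y",np.percentile(y[r],[2,98]),"z",np.percentile(z[r],[10,50,90]))
    m=(abs(y)<.02)&(x>-.14)&(x<.08)&(z>.054)&(z<.075);print("white",np.percentile(x[m],[1,99]),np.percentile(y[m],[1,99]))
    print("dial",rect(W,(.482,-.236),.045,.046,.065))
A=cv2.resize(im[140:280,240:440],None,fx=2.8,fy=2.8,interpolation=2);B=cv2.resize(s[160:290,230:410],None,fx=3.1,fy=3.1,interpolation=2)
h=min(A.shape[0],B.shape[0]);w=min(A.shape[1],B.shape[1]);A=A[:300,:w];B=B[:300,:w]
cv2.imwrite(f"pics/f{sys.argv[1]}.png",np.vstack([A,B]))
E
python3 fin.py 1
```

```text
top pad x [-0.10064862 -0.06634436] y [-0.09747531 -0.06663531] z [0.02898636 0.03320795 0.03679216]
white [-0.06234063  0.07421331] [-0.01166068  0.01234181]
dial (131, 'c', array([ 481.3, -235.5]), 'mean', array([ 481. , -234.8], dtype=float32), 'size', array([56.4, 12.5]), 'ang', -26.2, 'z', 0.0534)
side pad x [-0.09590205 -0.06473167] y [-0.09775096 -0.06747451] z [0.03024863 0.0334186  0.03598655]
white [-0.06030621  0.07276113] [-0.01262695  0.01086726]
dial (79, 'c', array([ 480.7, -234.8]), 'mean', array([ 480.2, -232.6], dtype=float32), 'size', array([58.2, 12.5]), 'ang', -27.4, 'z', 0.052)
```

View pics/f1.png

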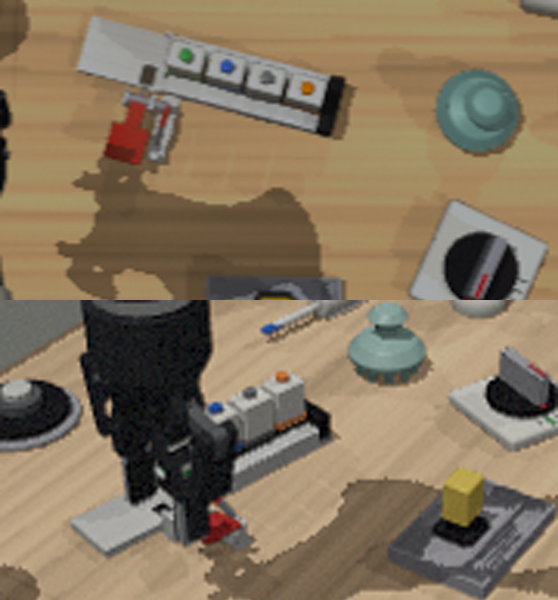

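carry_out --series "0.0166 -0.034 0 0;0.0166 -0.034 0 0;0.0166 -0.034 0 0;0 0 0 0;0 0 0 0;0 0 0 0;0 0 -0.03 0;0 0 -0.03 0;0 0 -0.02 0;0 0 0 0;0 0 0 0" --jaw -1

```text
time: 51.8
tool_pos: [0.5896, 0.0807, 0.0609]
tcp_rot: [2.485, 1.92, 0.002]
wrist_force: [0.3, -0.0, 0.1]
width: -0.003
grip_force: 0.0
```

carry_out --series "0 0 -0.008 0;0 0 -0.006 0;0 0 -0.004 0;0 0 -0.004 0;0 0 -0.003 0;0 0 -0.003 0;0 0 -0.002 0;0 0 -0.001 0;0 0 0 0;0 0 0 0;0 0 0 0"

```text
time: 53.18
tool_pos: [0.5888, 0.0803, 0.0291]
tcp_rot: [2.486, 1.92, -0.0]
wrist_force: [-1.0, -1.2, 0.7]
width: 0.002
grip_force: 0.8
```

carry_out --series "0 0 0.02 0;0 0 0.04 0;0 0 0.05 0;0 0 0.03 0;-0.04 0.05 0 0;-0.04 0.05 0 0;-0.04 0.05 0 0;-0.02 0.05 0 0;0 0.03 0 0;0 0 0 0;0 0 0 0;0 0 0 0"

```text
time: 54.68
tool_pos: [0.452, 0.3058, 0.1692]
tcp_rot: [2.487, 1.918, 0.0]
wrist_force: [-0.3, -0.9, 0.2]
width: 0.002
grip_force: 0.0
```

```bash
python3 fin.py 2; python3 -c "
from h import *
s=bot.read_state();print(s['tool_pos'],s['time'])"
```

```text
top pad x [-0.1000978  -0.06636301] y [-0.0970928  -0.06632821] z [0.00952232 0.01370733 0.01798165]
white [-0.0626089   0.07396902] [-0.01175353  0.01264067]
dial (130, 'c', array([ 481.2, -235.5]), 'mean', array([ 481.1, -234.9], dtype=float32), 'size', array([57.4, 12.4]), 'ang', -26.5, 'z', 0.0536)
side pad x [-0.09770096 -0.06538626] y [-0.09689442 -0.06702683] z [0.0092311  0.01226489 0.01615569]
white [-0.04066037  0.07267088] [-0.01286338  0.01088895]
dial (79, 'c', array([ 481.2, -235.4]), 'mean', array([ 479.5, -232.7], dtype=float32), 'size', array([58.3, 14.1]), 'ang', -24.5, 'z', 0.0515)
[0.45203012 0.30577446 0.16902981] 54.775
```

View pics/f2.png

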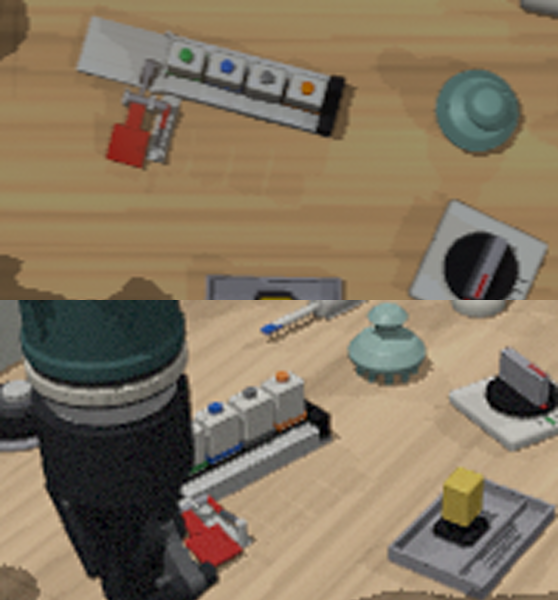

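The pad now lies at about 14 mm, which means latched. The four cradles are packed in the track, the dial is at zero and the slug is in the tray.

```bash
python3 -c "
from workcell import bot
print(bot.finish_job())"
```

```text
the job is handed in; nothing more can be done
None
```

I handed the job in at about 55 s; the judge's verdict was not shown, but the last pictures show the dial at zero, the slug in the tray, all four cradles packed against the closed end, and the latch down.

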